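# Dock a vial tray and press its label holder home behind the lip

## Task

Slide the loaded vial tray under the guide rails of the tray bay, ledge end towards the front, until it is fully home against the back stop, with all its vials still standing in it. Then pick up its label holder and push its blade down into the groove behind the bay's front lip, label facing outward to the front, pressing the sprung contact bar down until the holder is fully home on the lip. The reader works only while the contacts are pressed, so do not let go: finish while still holding the label holder pressed home, and leave the other things on the bench where they are.

Things in the scene. Friction and masses are not known exactly. Their poses are not given: they have to be found in the camera images.
- bay: Tray bay: fixed grey base on the worktop, 181 x 140 mm, white housing 60 mm high at its back. Origin at the worktop under the middle of the groove along its front edge; x points to its back (the way the tray slides in), y left along the groove, z up. Deck: from x = 4.5 mm backward, 24 mm high. Back stop at x = 127.5. The tray enters over lip and groove; short of home it covers the groove.
- groove (a point): Middle of the groove's mouth, 22 mm above the worktop, axes as the bay. The groove is open upward, 9 mm wide (x from -4.5 to 4.5 mm), between end blocks at y = -48 and 48. In front of it stands the lip, 4 mm thick (x from -8.5 to -4.5), top 22 mm high; behind it the deck edge, 24 mm high. The contact bar lies in it.
- bay_mouth (a point): Where the guide rails begin, on the deck (bay x = 32, z = 24 mm). The two straight rails run back from here to x = 128, 105 mm apart inside, tops 37 mm high, which overhang the deck from y = 46 mm outward each side with 9 mm free height under them. Side walls flare out in front of them from x = 10 to 33, 6 mm wider each side at the front, with no overhang: a tray nose can be set down there.
- bay_home (a point): On the deck: where the tray's origin is when it is fully home, rear edge against the back stop (bay x = 66.5, z = 24 mm). The tray's front edge is then at bay x = 5.5, just behind the groove.
- contact_bar (a joint): Sprung contact bar in the groove, 84 mm long. Value: how far it is pressed down (m). 0: up, its top 13 mm above the worktop; the holder pressed fully home gives about 0.007 (its own hard end 0.0075). It pushes back with about 3 N at 0, rising to about 8 N at 0.007, and lifts the holder again when that is let go.
- tray: Grey vial tray, loose, 122 mm (x) x 100 mm (y), 0.25 to 0.4 kg with its vials. Origin under its middle. Base plate 5 mm thick; all above it is 84 mm wide, so a flange 8 mm wide stands out on each long side and runs under the rails with 2.5 mm to spare each side. Front end (-x): solid ledge 14 mm deep, 22 high. Vial pockets (24 high) behind the ledge and at the rear end, the grip between.
- tray_grip (a point): On the tray's upright grip: 42 mm above the tray's underside, 6 mm behind its middle. The grip is a plate 12 mm thick (y), 30 mm long (x), its top 60 mm above the underside; grasp it across its thickness. The space round it is 50 mm long (x) and free above 11 mm; vials before and behind it stand up to 49 mm.
- tray_front (a point): Middle of the tray's front lower edge (tray x = -61 mm, z = 0); axes as the tray.
- holder: White label holder, loose, upright: a panel on an upside-down U that straddles the lip. Origin under the middle of its blade; x from label side to blade side, y along it, z up. Mm: blade x -2.5 to 2.5, 76 wide; front leg x -14.5 to -11.5; both hang 16 below the bridge (z 16 to 21). Fully home: blade in the groove, leg before the lip, bridge on the lip, origin 6 above the worktop. 50 to 85 g.
- holder_grip (a point): On the holder's panel, middle of its thickness and width: holder x = -8.5 mm, 50 mm above its underside. The panel: x from -12.5 to -4.5 mm (8 mm thick), 64 wide, z from 21 to 66, bar-code card on its -x face. Grasp across the thickness (or across the width).
- tray_vial0: Brown glass vial standing loose in a pocket of the tray, 22 mm across, 44 mm high; origin under its middle, 5 mm above the tray's underside.
- tray_vial1: Brown glass vial standing loose in a pocket of the tray, 22 mm across, 44 mm high; origin under its middle, 5 mm above the tray's underside.
- tray_vial2: Brown glass vial standing loose in a pocket of the tray, 22 mm across, 44 mm high; origin under its middle, 5 mm above the tray's underside.
- tray_vial3: Brown glass vial standing loose in a pocket of the tray, 22 mm across, 44 mm high; origin under its middle, 5 mm above the tray's underside.
- tray_vial4: Brown glass vial standing loose in a pocket of the tray, 22 mm across, 44 mm high; origin under its middle, 5 mm above the tray's underside.
- wash: Bystander, to be left alone: tall white wash bottle with a cap, 68 mm across and 165 mm high; origin at its underside.
- small_bottle: Bystander, to be left alone: small white bottle, 32 mm across and 60 mm high; origin at its underside.
- white_bottle: Bystander, to be left alone: white bottle with a screw cap, 38 mm across and 75 mm high; origin at its underside.
- tips: Bystander, to be left alone: pipette tip box with a clear lid, 87 x 118 x 79 mm; origin at its underside.

How it is judged:
On the way, in this order (a step that is already met when the one before it is completed fails the run):
1. the loaded tray is fully home in the bay (x of tray_front in the frame of bay between 0.0025 and 0.0085 m and y of tray in the frame of bay between -0.006 and 0.006 m and z of tray in the frame of bay between 0.02 and 0.029 m and angle between the x axis of tray and the x axis of bay, either way round below 0.08 rad and distance between each of tray_vial0, tray_vial1, tray_vial2, tray_vial3, tray_vial4 and tray below 0.075 m and angle between each of tray_vial0, tray_vial1, tray_vial2, tray_vial3, tray_vial4's own z axis and vertical below 0.25 rad), for 0.2 s.
2. the label holder is pressed home behind the lip (x of holder in the frame of bay between -0.0045 and 0.0045 m and y of holder in the frame of bay between -0.013 and 0.013 m and z of holder in the frame of bay below 0.009 m and x of holder_grip in the frame of bay below -0.002 m and angle between the y axis of holder and the y axis of bay, either way round below 0.08 rad and angle between the z axis of holder and the z axis of bay, either way round below 0.15 rad and value of joint contact_bar above 0.0045 m and contact force between the fingers and holder above 1 N), for 0.2 s.
At the end, for the whole second after the job is handed in: Tray within 3 mm of home against the back stop, flat under the rails, ledge in front, its five vials standing; label holder held by the fingers, upright, blade behind the lip and label in front, its origin under 9 mm above the worktop, contact bar pressed down by over 4.5 mm of 7 mm (all of step 1 and all of step 2); the arm keeps its last pose, push and grip.
It fails at once if a bystander is disturbed (moved by more than 30 mm) (distance of any of wash, small_bottle, white_bottle, tips from where it was at the start of the episode above 0.03 m).
It fails at once if a vial is tipped (angle between any of tray_vial0, tray_vial1, tray_vial2, tray_vial3, tray_vial4's own z axis and vertical above 0.6 rad).
It also fails if it takes over 61 s, if anything falls off the work surface, if the arm or the gripper's body presses on something with over 40 N, if the wrist force passes 120 N, or if a joint passes its speed limit or range.

## Robot

A 6-joint arm with a two-finger parallel gripper is mounted at the origin on a cart in front of the work surface, level with it; the furniture and walls round the work are solid. World frame = base frame: x ahead of the robot, y to its left, z up, the work surface at z = 0. Lengths are in m, angles in rad, forces in N, time in s.
With the tool pointing down it reaches from about 0.375 to 0.9 m from the base axis. Payload 3.1 kg.
Tool frame: the origin (TCP) lies at the centre of the arm's flange, where the gripper is bolted on; the fingertips stand robot.tip_extent ahead of it and the grasp point (between the pads) lies 164 mm ahead of it (robot.tip_extent is the distance from the TCP to the fingertips, in m); z points along the fingers, y is the line along which they close (so a half turn about z gives the same grasp; the last joint's range is limited). The gripper opens to 87 mm and grips with 3 to 60 N. Pads are 19 mm wide; open, the fingers measure 117 mm over their backs; the gripper's body (75 mm by 190 mm) begins 51 mm behind the grasp point.
Start: joints at [-1.347, 0.527, 1.433, -0, 1.181, -0.178], TCP at [0.245, -0.575, 0.405] pointing down, gripper open.
Joint ranges: [-3.08, 3.08], [-0.75, 2.2], [0.22, 2.44], [-1.43, 4.57], [0, 2.65], [-2.85, 2.85]. Speed limits (rad/s): [2.79, 2.79, 3.14, 3.14, 3.14, 3.14].

## Interface

Orientations are given as a unit quaternion [x, y, z, w].
In Python, from rig import get_obs, camera, hand_in, cut_out, robot gives the robot as it stands.
- The arm moves only by the tool step_arm, never from a script. Its argument "rows" is a list of rows, each a list of 6 numbers: the shift along the world's x, y, z in m, then the turn, a rotation vector about the world's x, y, z in degrees. A call has 1 to 12 rows; each row shifts and turns the commanded pose from where the row before left it; what a row does not reach is not made up. A row lasts 1/8 s, in which the tool goes at most 62.5 mm and 10.7 degrees, less where a joint would pass 70% of its speed; a pose out of reach is approached as far as the arm can. A call is refused whole if a number of a shift passes 0.0625 or a number of a turn 10.7, either way. A call with a gripper value outside its range is refused whole. "jaw" is the finger opening in m, from 0 to 0.087, set as the call begins (left out, the last holds). The fingers move at their own pace and stop on an object; "squeeze" is the grip in N (left out, the last holds). Time passes only in rows, so rows that do not move let the fingers close. It gives the time, the measured TCP pose, the force, the opening and the grip force at its end, in the units of the state.
- get_obs(): the state, without advancing time (a new reading comes with each control period).
- camera(name): name is "scene" or "top" or "wrist"; returns a dict with "pixels" (420x560x3 uint8, blue, green, red), "depth" (420x560 float32, m along the optical axis (not along the pixel's ray), 0 where there is no reading), "fov_y" (degrees; the focal length in pixels is half the picture's height over the tangent of half this angle, whatever the lens; pixels are square), "cx", "cy" (the principal point, pixels), "extrinsics" (4x4, takes a point from camera to world coordinates); the wrist camera has in their place "mount" (4x4, takes a point from camera to tool coordinates, whose origin is the TCP and whose axes are the flange's). Camera axes: x right, y up, looking along -z (the intrinsics and any distortion apply to the point x, -y, -z); pixel columns grow to the right and rows downward; lengths in m; the calibration is good to about 2 mm. The wrist camera is an equidistant fisheye: a pixel r from the principal point sees the ray r / f radians off the axis. A picture is of the moment at which its call begins: read the wrist's pose just before it.
- hand_in(): hands the job in; it is judged then, once.
Trained networks look in the newest picture that a camera, given by its name, has taken for a name from the list of things; names that differ only in an ending like _2 or _b are one class to them, and where a whole thing is asked for, a point or a joint stands for the part that bears it (a point fixed in the world has none). Each returns a list of dicts, best first, with "confidence" (0 to 1); they miss things now and then, are a little off and sometimes report something else, mostly with a low value. They report only what shows in the picture. A call takes as long as a camera call.
- cut_out(label, camera): "region" (420x560 bool, what is visible of it) and "extent" ([centre column, centre row, width, height] in pixels, round what is visible of it).
The state is a dict: "time": time; "q": joint angles; "joint_velocities": joint speeds; "joint_torque": joint torques, N m; "position": TCP position; "tool_rot": TCP orientation; "ft_force": force on the tool from outside, world axes, zero at the start; "moment": the same for the moment, N m; "grip_width": finger opening in m; "grip_force": force on a finger pad.
Only numpy, scipy, OpenCV 4.12 (cv2) and the standard library are available. Lean on these libraries where they do the work, as an engineer would, in place of code of your own. Each camera call takes 0.05 s, during which the arm holds its last target. There are 200 camera calls.

## Working session

There is one attempt and no reset: what is moved stays moved. The work goes in short steps, Python scripts to look and compute and a tool call to move; the robot and the scene stay as the last step left them, time stands still between calls to the robot, and variables do not carry over. Pictures are saved under pics/ and viewed, at most 10 in all, crops included, and the job is handed in when it is done.

Besides the shell and the picture viewer there is one more tool, called in YAML: its name, and indented under it one key for each argument. step_arm: Moves the arm, as the interface text tells. Its arguments: {"type":"object","properties":{"rows":{"type":"array"},"jaw":{"type":"number"},"squeeze":{"type":"number"}},"required":["rows"]}

```bash
mkdir -p pics; ls
cat > h.py <<'E'
import numpy as np, cv2
from rig import get_obs, camera, hand_in, cut_out, robot
from scipy.spatial.transform import Rotation as R
def cloud(c):
    h,w=c["depth"].shape; f=h/2/np.tan(np.radians(c["fov_y"])/2)
    v,u=np.mgrid[:h,:w]; d=c["depth"]
    P=np.stack([(u-c["cx"])/f*d,-(v-c["cy"])/f*d,-d,np.ones_like(d)],-1)
    return (P@c["extrinsics"].T)[...,:3]
E
python3 - <<'E'
from h import *
o=get_obs(); print({k:np.round(v,3) for k,v in o.items()}, robot.tip_extent)
for n in ["scene","top"]:
    c=camera(n); cv2.imwrite(f"pics/{n}.png",c["pixels"]); np.savez(f"{n}.npz",**c)
    P=cloud(c); print(n,np.round(c["extrinsics"],3).tolist(),c["fov_y"])
    for l in ["bay","tray","holder","tray_vial0","wash","small_bottle","white_bottle","tips"]:
        for r in cut_out(l,n)[:5 if 'vial' in l else 2]:
            m=r["region"]&(c["depth"]>0); q=P[m]
            if len(q): print(l,round(r["confidence"],2),np.round(r["extent"]).tolist(),np.round(np.median(q,0),3),np.round(np.percentile(q,[2,98],axis=0),3).tolist())
E
```

```text
pics
{'time': np.float64(0.0), 'q': array([-1.347,  0.528,  1.434,  0.   ,  1.181, -0.179]), 'joint_velocities': array([ 0.   , -0.001, -0.   ,  0.001, -0.002,  0.001]), 'joint_torque': array([ 1.0000e-03, -4.4004e+01, -1.7659e+01,  6.3000e-02,  5.8000e-02,
       -0.0000e+00]), 'position': array([ 0.245, -0.575,  0.404]), 'tool_rot': array([ 0.98 ,  0.2  , -0.   , -0.001]), 'ft_force': array([-0.295,  0.118,  0.433]), 'moment': array([ 0.011, -0.019,  0.021]), 'grip_force': np.float64(0.0), 'grip_width': np.float64(0.087)} 0.1822
scene [[-0.816, 0.23, -0.531, -0.194], [-0.579, -0.314, 0.753, 1.094], [0.007, 0.921, 0.389, 0.637], [0.0, 0.0, 0.0, 1.0]] 42.788748211917316
bay 0.71 [271.0, 226.0, 80.0, 49.0] [ 0.612 -0.003  0.025] [[0.519, -0.084, 0.001], [0.694, 0.047, 0.062]]
tray 0.73 [342.0, 212.0, 47.0, 31.0] [ 0.52  -0.24   0.014] [[0.457, -0.353, -0.0], [0.574, -0.204, 0.059]]
tray 0.71 [163.0, 259.0, 63.0, 50.0] [0.656 0.329 0.065] [[0.644, 0.258, 0.005], [0.725, 0.377, 0.081]]
holder 0.83 [236.0, 281.0, 34.0, 32.0] [0.491 0.295 0.032] [[0.478, 0.26, 0.002], [0.51, 0.324, 0.067]
[... 1654 characters left out ...]
243, 0.025], [0.496, -0.226, 0.054]]
wash 0.83 [390.0, 134.0, 37.0, 37.0] [ 0.708 -0.22   0.13 ] [[0.686, -0.256, 0.018], [0.747, -0.197, 0.168]]
wash 0.41 [298.0, 186.0, 66.0, 82.0] [ 0.614 -0.024  0.027] [[0.527, -0.091, 0.004], [0.697, 0.044, 0.064]]
small_bottle 0.7 [361.0, 163.0, 17.0, 15.0] [ 0.667 -0.171  0.047] [[0.655, -0.188, 0.014], [0.684, -0.158, 0.062]]
small_bottle 0.21 [299.0, 184.0, 66.0, 82.0] [ 0.615 -0.024  0.027] [[0.527, -0.092, 0.004], [0.698, 0.043, 0.064]]
white_bottle 0.67 [205.0, 169.0, 16.0, 21.0] [0.656 0.187 0.06 ] [[0.642, 0.173, 0.008], [0.675, 0.209, 0.079]]
tips 0.85 [149.0, 151.0, 57.0, 45.0] [0.689 0.308 0.08 ] [[0.65, 0.255, 0.012], [0.734, 0.373, 0.085]]
```

Run:
```python
import cv2
t=cv2.imread("pics/top.png")[100:290,110:460]; s=cv2.imread("pics/scene.png")[160:320,130:400]
cv2.imwrite("pics/tc.png",cv2.resize(t,None,fx=2.28,fy=2.28,interpolation=cv2.INTER_CUBIC)); cv2.imwrite("pics/sc.png",cv2.resize(s,None,fx=2.9,fy=2.9,interpolation=cv2.INTER_CUBIC))
```

```text
(no output)
```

View pics/tc.png

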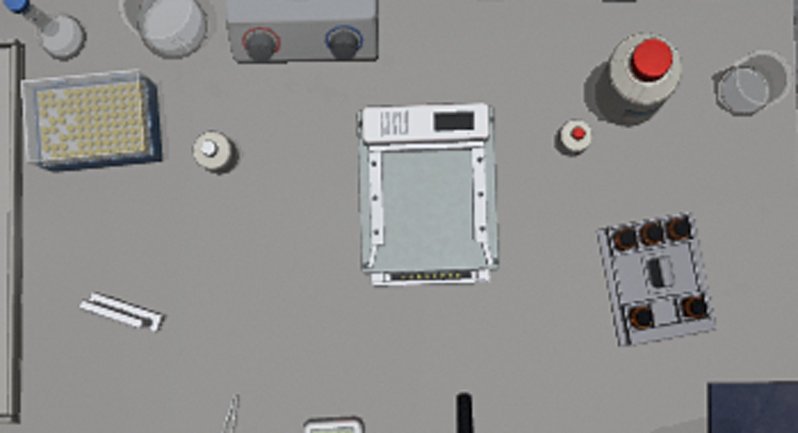

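View pics/sc.png

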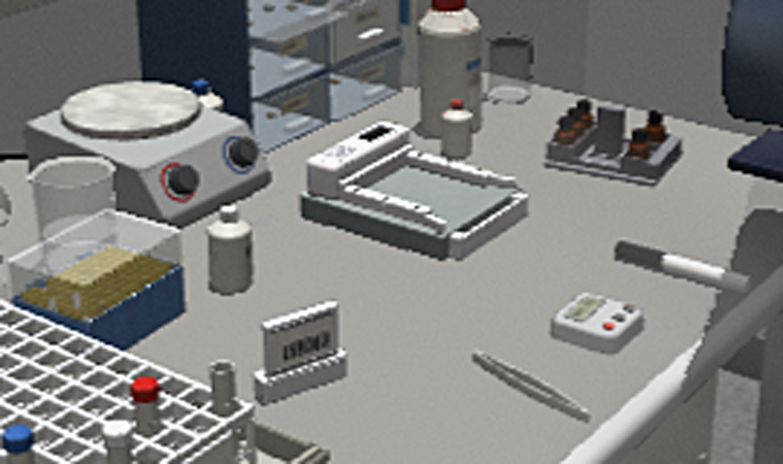

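```bash
cat >> h.py <<'E'
def wcloud(c,o):
    h,w=c["depth"].shape; f=h/2/np.tan(np.radians(c["fov_y"])/2)
    v,u=np.mgrid[:h,:w]; a=u-c["cx"]; b=v-c["cy"]; r=np.hypot(a,b)+1e-9
    th=np.minimum(r/f,1.4); d=c["depth"]; s=np.tan(th)/r*d
    P=np.stack([a*s,-b*s,-d,np.ones_like(d)],-1)
    T=np.eye(4); T[:3,:3]=R.from_quat(o["tool_rot"]).as_matrix(); T[:3,3]=o["position"]
    return (P@(T@c["mount"]).T)[...,:3]
def rect(q):
    (cx,cy),(w,h),a=cv2.minAreaRect((q[:,:2]*1000).astype(np.float32)); return [round(float(x),1) for x in (cx,cy,w,h,a)]
def band(P,box,z0,z1):
    q=P.reshape(-1,3); x0,x1,y0,y1=box
    return q[(q[:,0]>x0)&(q[:,0]<x1)&(q[:,1]>y0)&(q[:,1]<y1)&(q[:,2]>z0)&(q[:,2]<z1)]
E
python3 - <<'E'
from h import *
c=dict(np.load("top.npz")); P=cloud(c)
tb=(.43,.62,-.34,-.17); bb=(.49,.73,-.11,.07); hb=(.45,.55,.23,.35)
for n,b,z0,z1 in [("tray grip",tb,.055,.07),("tray all",tb,.004,.07),("bay housing",bb,.05,.07),("bay rails",bb,.033,.045),("bay all",bb,.015,.07),("holder panel",hb,.05,.08),("holder all",hb,.008,.08)]:
    q=band(P,b,z0,z1); print(n,len(q),rect(q),np.round(np.median(q,0),3))
w=camera("wrist"); print(w["fov_y"],w["cx"],w["cy"],np.round(w["mount"],3).tolist())
E
```

```text
tray grip 74 [512.8, -251.1, 19.8, 68.8, 74.7] [ 0.531 -0.257  0.061]
tray all 2503 [524.5, -255.1, 188.7, 169.2, 0.4] [ 0.524 -0.253  0.009]
bay housing 914 [683.8, -22.5, 38.6, 127.9, 1.2] [ 0.682 -0.022  0.061]
bay rails 609 [604.2, -23.7, 125.2, 124.5, 1.2] [ 0.621 -0.027  0.039]
bay all 4533 [613.4, -23.8, 179.4, 140.1, 1.1] [ 0.617 -0.024  0.027]
holder panel 124 [496.8, 290.4, 64.9, 8.9, 70.4] [0.497 0.288 0.067]
holder all 293 [495.7, 281.4, 91.7, 45.1, 43.3] [0.5   0.285 0.033]
65.70646984690485 280.68685008814214 209.1467766416475 [[0.0, 0.963, 0.271, 0.075], [1.0, 0.0, -0.001, -0.001], [-0.001, 0.271, -0.963, 0.021], [0.0, 0.0, 0.0, 1.0]]
```

step_arm:
  rows:
    - [0.046, 0.053, 0, 0, 0, -2]
    - [0.046, 0.053, 0, 0, 0, -2]
    - [0.046, 0.053, 0, 0, 0, -2]
    - [0.046, 0.053, 0, 0, 0, -2]
    - [0.046, 0.053, 0, 0, 0, -2]
    - [0.046, 0.053, 0, 0, 0, -2]
    - [0, 0, 0, 0, 0, 0]
    - [0, 0, 0, 0, 0, 0]
  jaw: 0.06
  squeeze: 40

```text
time: 1.95
position: [0.4908, -0.2917, 0.4048]
tool_rot: [0.995, 0.097, -0.0, 0.0]
ft_force: [-1.0, 0.4, -0.4]
grip_width: 0.0605
grip_force: 0.0
```

Run:
```python
from h import *
o=get_obs(); c=camera("wrist"); P=wcloud(c,o); np.savez("w1.npz",P=P,px=c["pixels"],d=c["depth"])
print(o["position"],R.from_quat(o["tool_rot"]).as_matrix().round(3).tolist())
cv2.imwrite("pics/w1.png",c["pixels"])
for l in ["tray","tray_vial0","tray_grip","tray_front"]:
    for r in cut_out(l,"wrist")[:5 if 'vial' in l else 1]:
        q=P[r["region"]&(c["depth"]>0)]; print(l,round(r["confidence"],2),np.round(r["extent"]).tolist(),rect(q),np.percentile(q[:,2],[1,50,99]).round(3))
tb=(.43,.62,-.34,-.17)
for z0,z1 in [(.055,.066),(.046,.053),(.017,.027),(.003,.027),(-.01,.001)]:
    q=band(P,tb,z0,z1); print(z0,len(q),rect(q),np.median(q,0).round(4))
```

```text
[ 0.49082771 -0.29174618  0.40478534] [[0.981, 0.193, -0.0], [0.193, -0.981, -0.001], [-0.0, 0.001, -1.0]]
tray 0.91 [261.0, 151.0, 89.0, 111.0] [523.9, -258.6, 131.5, 102.0, 9.3] [0.002 0.005 0.06 ]
tray_vial0 0.89 [232.0, 108.0, 21.0, 26.0] [567.3, -222.5, 21.2, 24.1, 9.6] [0.012 0.042 0.05 ]
tray_vial0 0.8 [258.0, 111.0, 24.0, 20.0] [571.6, -249.2, 20.6, 24.7, 10.2] [0.005 0.047 0.05 ]
tray_vial0 0.73 [282.0, 180.0, 20.0, 23.0] [498.4, -289.9, 22.1, 19.4, 89.3] [0.005 0.037 0.05 ]
tray_vial0 0.67 [283.0, 109.0, 17.0, 18.0] [576.2, -276.5, 20.5, 20.5, 55.6] [0.032 0.047 0.05 ]
tray_vial0 0.62 [234.0, 181.0, 19.0, 21.0] [487.2, -235.6, 22.2, 25.0, 22.9] [0.01  0.041 0.05 ]
tray_grip 0.95 [259.0, 151.0, 87.0, 110.0] [526.0, -256.9, 124.0, 101.0, 9.7] [0.003 0.005 0.06 ]
tray_front 0.86 [260.0, 149.0, 90.0, 113.0] [524.2, -257.9, 131.8, 103.9, 9.9] [-0.001  0.005  0.06 ]
0.055 320 [532.7, -257.2, 28.4, 11.1, 10.2] [ 0.5333 -0.257   0.0589]
0.046 912 [532.1, -256.8, 95.2, 69.4, 9.6] [ 0.566  -0.2507  0.0482]
0.017 1910 [526.1, -257.9, 122.2, 84.3, 10.1] [ 0.4927 -0.2611  0.0219]
0.003 6773 [526.4, -258.0, 123.5, 99.7, 9.5] [ 0.5235 -0.2624  0.0051]
-0.01 12467 [525.0, -255.0, 170.0, 190.0, 90.0] [ 0.5327 -0.2509 -0.0006]
```

View pics/w1.png

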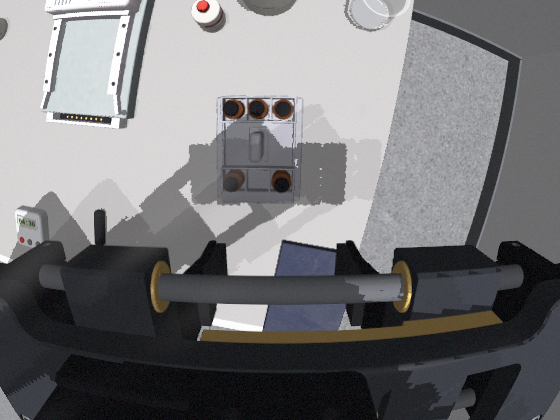

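step_arm:
  rows:
    - [0.021, 0.017, -0.02, 0, 0, -0.6]
    - [0.021, 0.0175, -0.04, 0, 0, -0.6]
    - [0, 0, -0.04, 0, 0, 0]
    - [0, 0, -0.04, 0, 0, 0]
    - [0, 0, -0.03, 0, 0, 0]
    - [0, 0, 0, 0, 0, 0]
    - [0, 0, 0, 0, 0, 0]

```text
time: 3.08
position: [0.533, -0.2582, 0.2356]
tool_rot: [0.996, 0.086, 0.001, 0.001]
ft_force: [0.1, -0.1, 0.1]
grip_width: 0.0603
grip_force: 0.0
```

Run:
```python
from h import *
print(get_obs()["position"])
P=np.load("w1.npz")["P"]
bb=(.49,.73,-.12,.08)
for z0,z1 in [(.055,.07),(.033,.042),(.018,.027),(.008,.07)]:
    q=band(P,bb,z0,z1); print(z0,len(q),rect(q),np.median(q,0).round(4))
```

```text
[ 0.53299618 -0.25818036  0.23564782]
0.055 696 [669.8, -23.4, 125.5, 14.9, 87.3] [ 0.6706 -0.0183  0.0586]
0.033 1881 [611.4, -24.9, 136.5, 126.0, 0.9] [ 0.6249 -0.0694  0.0364]
0.018 7353 [604.0, -24.9, 160.8, 140.8, 1.4] [ 0.5947 -0.032   0.0232]
0.008 11599 [606.0, -24.8, 164.8, 140.8, 1.4] [ 0.6065 -0.0369  0.0236]
```

step_arm:
  rows:
    - [0, 0.0005, -0.014, 0, 0, 0]
    - [0, 0.0005, -0.014, 0, 0, 0]
    - [0, 0, 0, 0, 0, 0]

```text
time: 3.45
position: [0.5323, -0.2558, 0.2055]
tool_rot: [0.996, 0.086, -0.001, -0.001]
ft_force: [-0.1, -0.8, -0.9]
grip_width: 0.0603
grip_force: 0.0
```

step_arm:
  rows:
    - [0, 0, 0, 0, 0, 0]
    - [0, 0, 0, 0, 0, 0]
    - [0, 0, 0, 0, 0, 0]
    - [0, 0, 0, 0, 0, 0]
    - [0, 0, 0, 0, 0, 0]
  jaw: 0.0
  squeeze: 45

```text
time: 4.08
position: [0.5328, -0.2563, 0.2069]
tool_rot: [0.996, 0.086, 0.0, 0.0]
ft_force: [-0.2, -0.0, -0.3]
grip_width: 0.0177
grip_force: 0.0
```

step_arm:
  rows:
    - [0, 0, 0, 0, 0, 0]
    - [0, 0, 0, 0, 0, 0]
    - [0, 0, 0.01, 0, 0, 0]
    - [0, 0, 0.025, 0, 0, 0]
    - [0, 0, 0.03, 0, 0, 0]
    - [0, 0, 0.02, 0, 0, 0]
    - [0, 0, 0, 0, 0, 0]

```text
time: 4.95
position: [0.5332, -0.2564, 0.2935]
tool_rot: [0.996, 0.086, 0.001, 0.001]
ft_force: [0.9, 0.2, -3.5]
grip_width: 0.0115
grip_force: 45.0
```

step_arm:
  rows:
    - [-0.005, 0.012, 0, 0, 0, -1]
    - [-0.01, 0.025, 0, 0, 0, -1]
    - [-0.012, 0.032, 0, 0, 0, -1]
    - [-0.012, 0.032, 0, 0, 0, -1.2]
    - [-0.012, 0.032, 0, 0, 0, -1.2]
    - [-0.012, 0.032, 0, 0, 0, -1.2]
    - [-0.012, 0.032, 0, 0, 0, -1]
    - [-0.008, 0.022, 0, 0, 0, -1]
    - [-0.004, 0.012, 0, 0, 0, 0]
    - [0, 0, 0, 0, 0, 0]
    - [0, 0, 0, 0, 0, 0]

```text
time: 6.32
position: [0.4464, -0.0258, 0.2917]
tool_rot: [1.0, 0.011, 0.0, 0.0]
ft_force: [-0.3, 0.5, -3.7]
grip_width: 0.0118
grip_force: 45.0
```

```bash
cat > m.py <<'E'
from h import *
import sys
n=sys.argv[1]; o=get_obs(); c=camera("wrist"); P=wcloud(c,o); np.savez(n+".npz",P=P,px=c["pixels"],d=c["depth"])
cv2.imwrite(f"pics/{n}.png",c["pixels"]); print(o["position"],R.from_quat(o["tool_rot"]).as_matrix()[:,0].round(4), o["ft_force"].round(1))
E
python3 m.py w2
python3 - <<'E'
from h import *
P=np.load("w2.npz")["P"]
bb=(.50,.73,-.12,.08)
for z0,z1 in [(.055,.065),(.033,.042),(.018,.027),(.008,.065)]:
    q=band(P,bb,z0,z1); print(z0,len(q),rect(q),np.median(q,0).round(4))
t=band(P,(.35,.56,-.15,.1),.075,.16); 
for z0,z1 in [(.10,.116),(.128,.14),(.085,.095),(.142,.155)]:
    q=band(P,(.35,.56,-.15,.1),z0,z1); print(z0,len(q),rect(q) if len(q) else 0,np.median(q,0).round(4))
E
```

```text
[ 0.44639486 -0.02579454  0.29166546] [9.998e-01 2.200e-02 9.000e-04] [-0.3  0.5 -3.7]
0.055 0 [0.0, 0.0, 0.0, 0.0, 0.0] [nan nan nan]
0.033 2445 [579.1, -24.5, 74.3, 125.7, 1.0] [ 0.5859 -0.0695  0.0363]
0.018 16601 [572.8, -24.5, 98.2, 140.9, 1.7] [ 0.5712 -0.0242  0.0233]
0.008 20495 [572.5, -24.5, 98.8, 140.9, 1.7] [ 0.5708 -0.0244  0.0234]
0.1 3494 [446.5, -25.1, 109.4, 84.6, 1.4] [ 0.4916 -0.0238  0.1077]
0.128 3760 [474.0, -24.5, 39.7, 70.2, 1.7] [ 0.4847 -0.0244  0.1332]
0.085 6297 [446.2, -24.9, 109.8, 100.6, 1.2] [ 0.4602 -0.0243  0.0894]
0.142 866 [448.4, -21.5, 27.3, 31.1, 71.2] [ 0.4565 -0.0249  0.144 ]
  return _methods._mean(a, axis=axis, dtype=dtype,
  ret = um.true_divide(
```

View pics/w2.png

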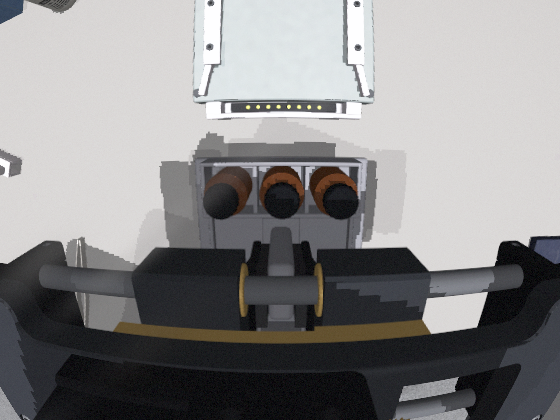

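Run:
```python
from h import *
P=np.load("w2.npz")["P"]
def edge(q,ax,sgn,lo,hi,n=25,p=99):
    # extreme of axis ax along bins of the other
    o=1-ax; b=np.linspace(lo,hi,n+1); X=[];Y=[]
    for i in range(n):
        s=q[(q[:,o]>=b[i])&(q[:,o]<b[i+1])][:,ax]
        if len(s)>3: X.append((b[i]+b[i+1])/2); Y.append(np.percentile(s,p if sgn>0 else 100-p))
    X=np.array(X);Y=np.array(Y); m=np.ones(len(X),bool)
    for _ in range(4): k=np.polyfit(X[m],Y[m],1); r=abs(Y-np.polyval(k,X)); m=r<max(.0008,1.5*np.median(r))
    return np.degrees(np.arctan(k[0])).round(2),np.polyval(k,(lo+hi)/2).round(4),m.sum(),r[m].std().round(5)
lip=band(P,(.50,.545,-.09,.05),.018,.025); print("lip front",edge(lip,0,-1,-.07,.02))
dk=band(P,(.50,.62,-.11,.06),.018,.027)
print("base L",edge(dk,1,1,.545,.61),"base R",edge(dk,1,-1,.545,.61))
ra=band(P,(.565,.612,-.12,.08),.0335,.042); L=ra[ra[:,1]>-.024];Rr=ra[ra[:,1]<-.024]
print("rail inner L",edge(L,1,-1,.57,.61),"R",edge(Rr,1,1,.57,.61))
t=band(P,(.44,.53,-.12,.08),.083,.096)
print("z tray plate",np.median(t[:,2]), "rear",edge(t,0,1,-.06,.015),"L",edge(t,1,1,.455,.50),"R",edge(t,1,-1,.455,.50))
# deck edge behind groove: deck top
d=band(P,(.52,.56,-.06,.01),.0215,.027); 
for x in np.arange(.520,.548,.002):
    s=band(P,(x,x+.002,-.06,.01),.0,.03); print(round(x,3),len(s),np.median(s[:,2]).round(4) if len(s) else 0,end=" | ")
```

```text
lip front (np.float64(-1.25), np.float64(0.5245), np.int64(25), np.float64(0.0001))
base L (np.float64(1.3), np.float64(0.0439), np.int64(25), np.float64(0.00018)) base R (np.float64(0.81), np.float64(-0.0923), np.int64(25), np.float64(0.00017))
rail inner L (np.float64(1.35), np.float64(0.0222), np.int64(25), np.float64(0.00011)) R (np.float64(1.04), np.float64(-0.07), np.int64(25), np.float64(0.00014))
z tray plate 0.0894639260910012 rear (np.float64(-1.24), np.float64(0.5008), np.int64(25), np.float64(8e-05)) L (np.float64(1.96), np.float64(0.0249), np.int64(23), np.float64(0.00022)) R (np.float64(0.13), np.float64(-0.0735), np.int64(24), np.float64(0.00021))
0.52 35 0.0004 | 0.522 71 0.001 | 0.524 257 0.0211 | 0.526 192 0.0213 | 0.528 224 0.0119 | 0.53 228 0.0123 | 0.532 211 0.0125 | 0.534 182 0.0124 | 0.536 340 0.0134 | 0.538 259 0.0233 | 0.54 249 0.0234 | 0.542 225 0.0234 | 0.544 254 0.0234 | 0.546 221 0.0234 | 0.548 253 0.0233 |
```

step_arm:
  rows:
    - [0.01, 0, 0, 0, 0, 0]
    - [0.017, -0.0004, -0.005, 0, 0, 0]
    - [0.017, -0.0004, -0.01, 0, 0, 0]
    - [0.01, 0, -0.013, 0, 0, 0]
    - [0, 0, -0.012, 0, 0, 0]
    - [0, 0, -0.008, 0, 0, 0]
    - [0, 0, -0.006, 0, 0, 0]
    - [0, 0, 0, 0, 0, 0]
    - [0, 0, 0, 0, 0, 0]

```text
time: 7.5
position: [0.4998, -0.0261, 0.238]
tool_rot: [1.0, 0.011, 0.0, 0.0]
ft_force: [-0.2, 0.2, -3.6]
grip_width: 0.0114
grip_force: 45.0
```

```bash
python3 m.py w3
python3 - <<'E'
from h import *
P=np.load("w3.npz")["P"]
for z0,z1 in [(.025,.034),(.026,.032),(.0335,.042)]:
    q=band(P,(.45,.65,-.12,.08),z0,z1); print(z0,len(q),rect(q),np.median(q,0).round(4))
for x in np.arange(.545,.575,.002):
    s=band(P,(x,x+.002,-.05,0),.0,.05); print(round(x,3),len(s),np.median(s[:,2]).round(4) if len(s) else 0,end=" | ")
print()
for y in np.arange(-.085,.04,.0025):
    s=band(P,(.542,.550,y,y+.0025),.0,.05); print(round(y,4),len(s),np.median(s[:,2]).round(4) if len(s) else 0,end=" | ")
E
```

```text
[ 0.4998153  -0.02605908  0.23799748] [9.998e-01 2.230e-02 4.000e-04] [-0.2  0.2 -3.6]
0.025 1148 [573.5, -24.5, 151.3, 135.3, 1.1] [ 0.5577 -0.0214  0.0325]
0.026 192 [554.9, -22.6, 94.4, 106.8, 38.2] [ 0.5528 -0.0772  0.029 ]
0.0335 12521 [549.5, -24.7, 198.6, 125.0, 1.0] [ 0.5543 -0.0243  0.0361]
0.545 167 0.0364 | 0.547 271 0.0364 | 0.549 109 0.0424 | 0.551 17 0.0231 | 0.553 611 0.0362 | 0.555 271 0.0233 | 0.557 275 0.0234 | 0.559 280 0.0235 | 0.561 281 0.0234 | 0.563 280 0.0234 | 0.565 283 0.0234 | 0.567 274 0.0234 | 0.569 286 0.0235 | 0.571 285 0.0235 | 0.573 277 0.0233 | 
-0.085 79 0.0323 | -0.0825 71 0.0239 | -0.08 49 0.0235 | -0.0775 5 0.0238 | -0.075 31 0.0353 | -0.0725 41 0.0357 | -0.07 0 0 | -0.0675 0 0 | -0.065 90 0.0411 | -0.0625 29 0.0357 | -0.06 18 0.0353 | -0.0575 12 0.0362 | -0.055 3 0.0405 | -0.0525 0 0 | -0.05 9 0.0419 | -0.0475 29 0.0417 | -0.045 50 0.0395 | -0.0425 82 0.0363 | -0.04 0 0 | -0.0375 67 0.0363 | -0.035 44 0.0357 | -0.0325 30 0.0365 | -0.03 20 0.0392 | -0.0275 14 0.0439 | -0.025 15 0.0443 | -0.0225 15 0.0448 | -0.02 26 0.0388 | -0.0175 36 0.0364 | -0.015 53 0.0358 | -0.0125 46 0.0374 | -0.01 4 0.0357 | -0.0075 79 0.0363 | -0.005 46 0.0404 | -0.0025 26 0.042 | 0.0 18 0.044 | 0.0025 12 0.0443 | 0.005 14 0.0438 | 0.0075 15 0.0362 | 0.01 22 0.0352 | 0.0125 39 0.0358 | 0.015 75 0.0439 | 0.0175 0 0 | 0.02 1 0.0369 | 0.0225 51 0.0355 | 0.025 6 0.035 | 0.0275 27 0.0232 | 0.03 73 0.024 | 0.0325 81 0.0328 | 0.035 49 0.0332 | 0.0375 7 0.0324 |
```

View pics/w3.png

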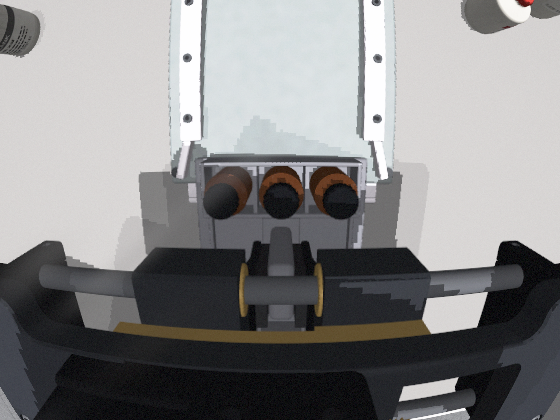

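step_arm:
  rows:
    - [0, 0, -0.003, 0, 0, 0]
    - [0, 0, -0.002, 0, 0, 0]
    - [0, 0, -0.001, 0, 0, 0]
    - [0, 0, 0, 0, 0, 0]
    - [0, 0, 0, 0, 0, 0]

```text
time: 8.18
position: [0.4998, -0.0261, 0.2317]
tool_rot: [1.0, 0.011, 0.0, -0.0]
ft_force: [-0.0, -0.6, -2.2]
grip_width: 0.0119
grip_force: 45.0
```

step_arm:
  rows:
    - [0.004, 0.0001, 0, 0, 0, 0]
    - [0.006, 0.0001, 0, 0, 0, 0]
    - [0.008, 0.0002, 0, 0, 0, 0]
    - [0.008, 0.0002, 0, 0, 0, 0]
    - [0.006, 0.0001, 0, 0, 0, 0]
    - [0, 0, 0, 0, 0, 0]

```text
time: 8.93
position: [0.5324, -0.0254, 0.2318]
tool_rot: [1.0, 0.011, 0.0, 0.0]
ft_force: [0.7, 0.1, -2.6]
grip_width: 0.0116
grip_force: 45.0
```

Entered under the rails freely; continue.

step_arm:
  rows:
    - [0.006, 0.0001, 0, 0, 0, 0]
    - [0.01, 0.0002, 0, 0, 0, 0]
    - [0.01, 0.0002, 0, 0, 0, 0]
    - [0.01, 0.0002, 0, 0, 0, 0]
    - [0.01, 0.0002, 0, 0, 0, 0]
    - [0.01, 0.0002, 0, 0, 0, 0]
    - [0.006, 0.0001, 0, 0, 0, 0]
    - [0, 0, 0, 0, 0, 0]

```text
time: 9.93
position: [0.5942, -0.0242, 0.2317]
tool_rot: [1.0, 0.011, 0.0, 0.0]
ft_force: [0.4, 1.0, -2.2]
grip_width: 0.0118
grip_force: 45.0
```

step_arm:
  rows:
    - [0.003, 0.0001, 0, 0, 0, 0]
    - [0.003, 0.0001, 0, 0, 0, 0]
    - [0.002, 0, 0, 0, 0, 0]
    - [0, 0, 0, 0, 0, 0]

```text
time: 10.42
position: [0.602, -0.024, 0.2318]
tool_rot: [1.0, 0.011, 0.0, 0.0]
ft_force: [-0.3, 0.5, -2.7]
grip_width: 0.0115
grip_force: 45.0
```

step_arm:
  rows:
    - [0.0015, 0, 0, 0, 0, 0]
    - [0.0015, 0, 0, 0, 0, 0]
    - [0.001, 0, 0, 0, 0, 0]
    - [0.001, 0, 0, 0, 0, 0]
    - [0, 0, 0, 0, 0, 0]

```text
time: 11.05
position: [0.6061, -0.0239, 0.2315]
tool_rot: [1.0, 0.011, -0.001, -0.0]
ft_force: [-3.3, 0.3, -1.8]
grip_width: 0.0116
grip_force: 45.0
```

step_arm:
  rows:
    - [0.001, 0, 0, 0, 0, 0]
    - [0.001, 0, 0, 0, 0, 0]
    - [0, 0, 0, 0, 0, 0]

```text
time: 11.42
position: [0.6069, -0.0238, 0.2314]
tool_rot: [1.0, 0.011, -0.003, -0.0]
ft_force: [-7.5, -0.4, 0.6]
grip_width: 0.012
grip_force: 45.0
```

step_arm:
  rows:
    - [0, 0, -0.001, 0, 0, 0]
    - [0, 0, 0, 0, 0, 0]
    - [0, 0, 0, 0, 0, 0]
    - [0, 0, 0, 0, 0, 0]
  jaw: 0.04

```text
time: 11.92
position: [0.6092, -0.024, 0.231]
tool_rot: [1.0, 0.011, 0.001, 0.0]
ft_force: [0.2, 1.0, -0.6]
grip_width: 0.0384
grip_force: 0.0
```

step_arm:
  rows:
    - [0, 0, 0.015, 0, 0, 0]
    - [-0.01, 0, 0.04, 0, 0, 0]
    - [-0.03, 0.01, 0.045, 0, 0, 0]
    - [-0.03, 0.01, 0.045, 0, 0, 0]
    - [-0.03, 0, 0.04, 0, 0, 0]
    - [0, 0, 0, 0, 0, 0]
    - [0, 0, 0, 0, 0, 0]

```text
time: 12.8
position: [0.509, -0.004, 0.4163]
tool_rot: [1.0, 0.011, 0.001, 0.0]
ft_force: [0.8, -0.3, -0.6]
grip_width: 0.0399
grip_force: 0.0
```

```bash
python3 m.py w4
python3 - <<'E'
from h import *
P=np.load("w4.npz")["P"]
bb=(.50,.73,-.12,.08)
for x in np.arange(.520,.56,.002):
    s=band(P,(x,x+.002,-.045,-.005),.0,.08); print(round(x,3),len(s),np.median(s[:,2]).round(4) if len(s) else 0,end=" | ")
for n,z0,z1 in [("grip",.078,.09),("vials",.068,.077),("ledge",.04,.05)]:
    q=band(P,bb,z0,z1); print(n,len(q),rect(q),np.median(q,0).round(4))
for r in cut_out("tray_vial0","wrist"): print(r["confidence"],r["extent"])
E
```

```text
[ 0.50896993 -0.00398935  0.41626388] [0.9998 0.0222 0.0018] [ 0.8 -0.3 -0.6]
0.52 4 0.0003 | 0.522 0 0 | 0.524 57 0.0213 | 0.526 87 0.0201 | 0.528 60 0.0123 | 0.53 54 0.0122 | 0.532 45 0.0125 | 0.534 0 0 | 0.536 8 0.0436 | 0.538 61 0.0448 | 0.54 69 0.0454 | 0.542 68 0.0453 | 0.544 68 0.0452 | 0.546 64 0.0454 | 0.548 66 0.0453 | 0.55 83 0.0447 | 0.552 83 0.0294 | 0.554 66 0.0288 | 0.556 62 0.0289 | 0.558 64 0.0293 | 0.56 71 0.0295 | grip 382 [605.0, -22.7, 12.5, 30.3, 89.9] [ 0.6053 -0.0227  0.083 ]
vials 996 [604.3, -22.8, 95.7, 70.2, 1.1] [ 0.6395 -0.0216  0.0722]
ledge 2843 [602.6, -23.8, 129.2, 123.6, 1.2] [ 0.5793 -0.0236  0.0454]
0.95 [327.1, 68.6, 21.0, 18.4]
0.88 [303.9, 67.2, 18.7, 22.9]
0.86 [276.5, 142.6, 18.7, 22.9]
0.6 [327.1, 140.8, 26.3, 22.5]
```

View pics/w4.png

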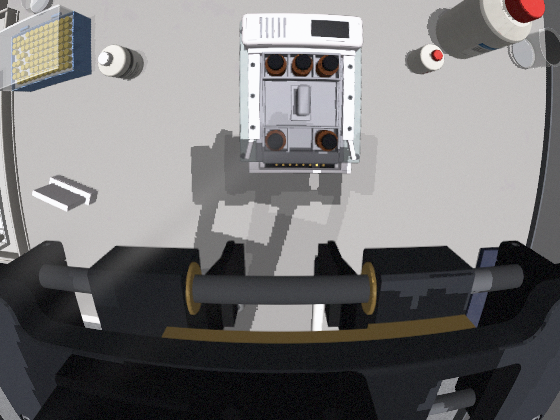

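step_arm:
  rows:
    - [-0.005, 0.03, 0, 0, 0, -2]
    - [-0.006, 0.045, 0, 0, 0, -3.5]
    - [-0.006, 0.045, 0, 0, 0, -3.5]
    - [-0.006, 0.045, 0, 0, 0, -3.5]
    - [-0.006, 0.045, 0, 0, 0, -3.5]
    - [-0.006, 0.045, 0, 0, 0, -3]
    - [-0.005, 0.034, -0.01, 0, 0, -2]
    - [0, 0, 0, 0, 0, 0]
    - [0, 0, 0, 0, 0, 0]

```text
time: 14.02
position: [0.4692, 0.2848, 0.4046]
tool_rot: [0.985, -0.171, -0.001, 0.001]
ft_force: [-0.0, -0.0, -0.5]
grip_width: 0.0401
grip_force: 0.0
```

```bash
python3 m.py w5
python3 - <<'E'
from h import *
P=np.load("w5.npz")["P"]
hb=(.44,.56,.22,.36)
for n,z0,z1 in [("panel top",.06,.072),("panel",.03,.072),("bridge",.014,.025),("all",.006,.075)]:
    q=band(P,hb,z0,z1); print(n,len(q),rect(q),np.median(q,0).round(4))
for r in cut_out("holder","wrist"): q=P[r["region"]]; print(r["confidence"],r["extent"],rect(q))
p=cv2.imread("pics/w5.png")[60:240,180:420]; cv2.imwrite("pics/w5c.png",cv2.resize(p,None,fx=3,fy=3,interpolation=cv2.INTER_CUBIC))
E
```

```text
[0.46918518 0.284841   0.40459991] [ 0.9415 -0.3369 -0.0014] [-0.  -0.  -0.5]
panel top 554 [496.2, 291.3, 62.1, 9.3, 70.9] [0.4967 0.291  0.0651]
panel 792 [496.2, 291.3, 62.7, 9.5, 71.0] [0.4978 0.2908 0.0646]
bridge 543 [499.8, 290.1, 75.9, 16.9, 70.3] [0.5031 0.2859 0.0203]
all 1424 [499.8, 290.1, 75.9, 16.9, 70.3] [0.5    0.2893 0.0419]
0.6 [268.4, 164.8, 66.7, 26.5] [500.8, 285.6, 56.7, 73.0, 19.6]
0.22 [304.1, 12.6, 38.9, 24.1] [613.4, 227.7, 37.3, 157.1, 52.5]
```

View pics/w5c.png

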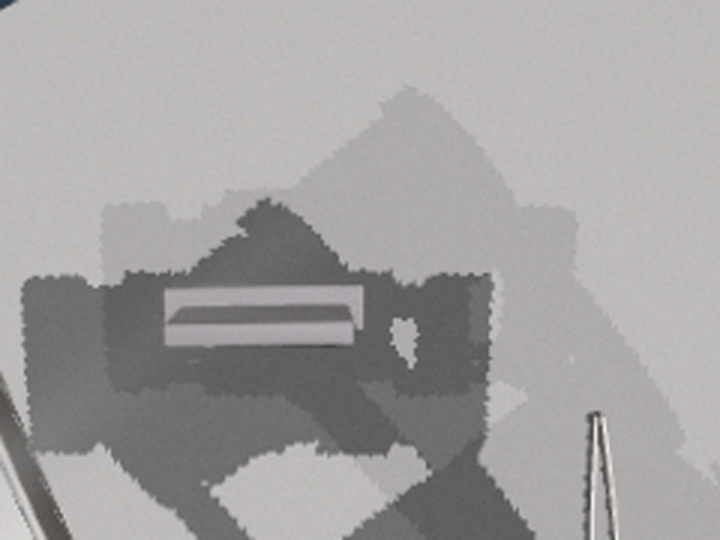

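step_arm:
  rows:
    - [0.0135, 0.003, -0.02, 0, 0, 0.2]
    - [0.014, 0.0033, -0.04, 0, 0, 0]
    - [0, 0, -0.04, 0, 0, 0]
    - [0, 0, -0.035, 0, 0, 0]
    - [0, 0, -0.02, 0, 0, 0]
    - [0, 0, 0, 0, 0, 0]
    - [0, 0, 0, 0, 0, 0]
    - [0, 0, 0, 0, 0, 0]
  jaw: 0.086
  squeeze: 30

```text
time: 15.12
position: [0.4969, 0.2913, 0.2521]
tool_rot: [0.985, -0.17, 0.001, -0.001]
ft_force: [0.1, -1.1, -0.3]
grip_width: 0.086
grip_force: 0.0
```

```bash
python3 m.py w6
python3 - <<'E'
from h import *
P=np.load("w6.npz")["P"]
hb=(.44,.56,.22,.36)
for n,z0,z1 in [("panel top",.06,.072),("panel",.03,.072),("bridge",.016,.025)]:
    q=band(P,hb,z0,z1); print(n,len(q),rect(q),np.median(q,0).round(4)) if len(q) else 0
E
```

```text
[0.4969205  0.29126883 0.25209039] [ 0.9424 -0.3345  0.0021] [ 0.1 -1.1 -0.3]
panel top 1941 [499.0, 292.0, 104.0, 20.7, 70.5] [0.4979 0.2906 0.0651]
panel 3647 [499.0, 292.0, 104.0, 20.7, 70.5] [0.499  0.2901 0.0614]
bridge 1591 [499.6, 289.9, 76.3, 16.1, 71.4] [0.5033 0.2885 0.0204]
```

```bash
cat > hp.py <<'E'
from h import *
import sys
def prof(n,c,yaw,dz=0):
    P=np.load(n+".npz")["P"]; a=np.radians(yaw); q=P.reshape(-1,3)-np.array([c[0],c[1],dz])
    X=q[:,0]*np.cos(a)+q[:,1]*np.sin(a); Y=-q[:,0]*np.sin(a)+q[:,1]*np.cos(a); Z=q[:,2]
    for nm,z0,z1 in [("top",.063,.069),("panel",.03,.063),("bridge",.018,.024)]:
        m=(abs(Y)<.028)&(abs(X)<.03)&(Z>z0)&(Z<z1)
        if m.sum()<20: print(nm,m.sum()); continue
        print(nm,m.sum(),"x",(np.percentile(X[m],[1,50,99])*1000).round(1),"z",(np.median(Z[m])*1000).round(1))
        for s in (-.022,-.011,0,.011,.022):
            k=m&(abs(Y-s)<.004)
            if k.sum()>5: print("   y",s,(np.percentile(X[k],[2,98])*1000).round(1))
prof(sys.argv[1],(float(sys.argv[2]),float(sys.argv[3])),float(sys.argv[4]),float(sys.argv[5]))
E
python3 hp.py w6 .4969 .2913 -19.55 0; echo; python3 hp.py w5 .4969 .2913 -19.55 0
```

```text
top 1373 x [-4.   0.7  4.2] z 65.2
   y -0.022 [-3.5  4.3]
   y -0.011 [-3.5  4.3]
   y 0 [-3.3  4.1]
   y 0.011 [-3.4  3.9]
   y 0.022 [-4.3  4. ]
panel 1735 x [3.  3.7 4.6] z 48.6
   y -0.022 [3.5 4.6]
   y -0.011 [3.2 4.5]
   y 0 [3.1 4.3]
   y 0.011 [2.9 4.3]
   y 0.022 [3.  4.1]
bridge 1033 x [ 3.1  6.8 10.9] z 20.4
   y -0.022 [ 3.4 11. ]
   y -0.011 [ 3.3 10.7]
   y 0 [ 3.3 10.6]
   y 0.011 [ 3.1 10.7]
   y 0.022 [ 3.  10.4]

top 459 x [-4.3 -0.   3.8] z 65.2
   y -0.022 [-3.3  3.7]
   y -0.011 [-3.4  3.7]
   y 0 [-3.2  3.9]
   y 0.011 [-4.3  3.8]
   y 0.022 [-4.1  3.7]
panel 248 x [-5.2  3.8  4.2] z 49.5
   y -0.022 [3.8 4.3]
   y -0.011 [-5.2  4.1]
   y 0 [-5.2  4. ]
   y 0.011 [3.5 3.9]
   y 0.022 [3.5 3.9]
bridge 349 x [ 3.9  7.5 11.1] z 20.3
   y -0.022 [ 4.  10.8]
   y -0.011 [ 3.9 10.8]
   y 0 [ 4.  10.9]
   y 0.011 [ 4.1 10.9]
   y 0.022 [ 4.1 11.1]
```

step_arm:
  rows:
    - [0, 0, -0.012, 0, 0, 0]
    - [0, 0, -0.016, 0, 0, 0]
    - [0, 0, -0.012, 0, 0, 0]
    - [0, 0, 0, 0, 0, 0]

```text
time: 15.68
position: [0.4957, 0.2911, 0.209]
tool_rot: [0.986, -0.17, -0.002, 0.001]
ft_force: [-0.6, 0.0, 0.6]
grip_width: 0.0859
grip_force: 0.0
```

step_arm:
  rows:
    - [0, 0, 0, 0, 0, 0]
    - [0, 0, 0, 0, 0, 0]
    - [0, 0, 0, 0, 0, 0]
    - [0, 0, 0, 0, 0, 0]
    - [0, 0, 0, 0, 0, 0]
  jaw: 0.0
  squeeze: 30

```text
time: 16.3
position: [0.4964, 0.2914, 0.2112]
tool_rot: [0.986, -0.17, 0.0, -0.0]
ft_force: [-1.3, -1.0, 2.7]
grip_width: 0.0634
grip_force: 30.0
```

step_arm:
  rows:
    - [0, 0, 0.02, 0, 0, 0]
    - [0, 0, 0.035, 0, 0, 0]
    - [0, -0.015, 0.025, 0, 0, 0]
    - [0.004, -0.035, 0, 0, 0, 3]
    - [0.004, -0.045, 0, 0, 0, 3]
    - [0.004, -0.045, 0, 0, 0, 3]
    - [0.004, -0.045, 0, 0, 0, 3]
    - [0.004, -0.045, 0, 0, 0, 3]
    - [0.004, -0.045, 0, 0, 0, 3]
    - [0.004, -0.032, 0, 0, 0, 2.7]
    - [0, -0.0097, 0, 0, 0, 0]
    - [0, 0, 0, 0, 0, 0]

```text
time: 17.8
position: [0.524, -0.0254, 0.2906]
tool_rot: [1.0, 0.009, -0.0, -0.0]
ft_force: [-0.4, 0.3, -0.8]
grip_width: 0.0638
grip_force: 30.0
```

```bash
sleep 0; python3 m.py w7
python3 - <<'E'
from h import *
o=get_obs(); print(o["grip_width"],o["grip_force"])
P=np.load("w7.npz")["P"]; q=P.reshape(-1,3)
m=(q[:,0]>.48)&(q[:,0]<.56)&(abs(q[:,1]+.025)<.05)
print(np.histogram(q[m,2],bins=np.arange(0,.2,.01)))
E
p=0; python3 hp.py w7 .5245 -.0253 1.2 .083
python3 - <<'E'
import cv2
p=cv2.imread("pics/w7.png")[60:330,100:460]; cv2.imwrite("pics/w7c.png",cv2.resize(p,None,fx=2.2,fy=2.2,interpolation=cv2.INTER_CUBIC))
E
```

```text
[ 0.52404145 -0.02536897  0.29059076] [ 9.998e-01  1.880e-02 -7.000e-04] [-0.4  0.3 -0.8]
0.0636501278597061 29.98854886587651
(array([ 269,  567, 1455,  141, 2339,   81,    6,  185,  604, 1740, 1346,
       1331, 1502, 1030,  420,  774,  515,  660, 1052]), array([0.  , 0.01, 0.02, 0.03, 0.04, 0.05, 0.06, 0.07, 0.08, 0.09, 0.1 ,
       0.11, 0.12, 0.13, 0.14, 0.15, 0.16, 0.17, 0.18, 0.19]))
top 0
panel 2040 x [3.3 4.  4.7] z 41.3
   y -0.022 [3.4 4.6]
   y -0.011 [3.4 4.5]
   y 0 [3.4 4.6]
   y 0.011 [3.4 4.6]
   y 0.022 [3.3 4.6]
bridge 446 x [3.5 4.1 9.6] z 20.8
   y -0.022 [3.7 4.5]
   y -0.011 [3.7 4.7]
   y 0 [3.6 8.9]
   y 0.011 [3.5 4.6]
   y 0.022 [3.6 8.1]
```

View pics/w7c.png

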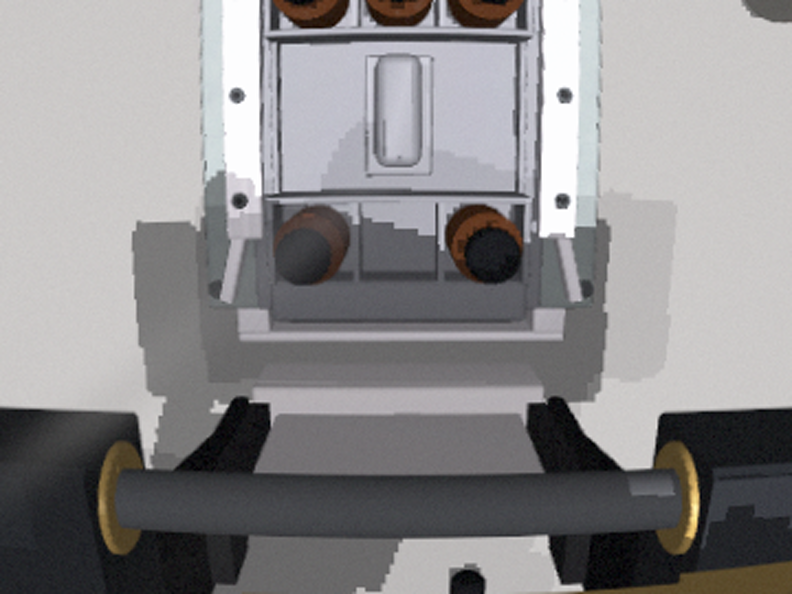

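Run:
```python
from h import *
P=np.load("w7.npz")["P"]; q=P.reshape(-1,3); a=np.radians(1.2)
d=q-np.array([.533,-.0251,0]); X=d[:,0]*np.cos(a)+d[:,1]*np.sin(a); Y=-d[:,0]*np.sin(a)+d[:,1]*np.cos(a); Z=d[:,2]
for nm,m in [("lip top",(Z>.019)&(Z<.024)&(abs(Y)<.04)&(abs(X)<.012)),("lip mid blocks",(Z>.019)&(Z<.024)&(abs(abs(Y)-.053)<.004)&(abs(X)<.02)),("bridge top",(Z>.096)&(Z<.108)&(abs(Y)<.036)&(X>-.0035)&(X<.012)),("rails",(Z>.034)&(Z<.04)&(X>.04)&(X<.1)),("ledge",(Z>.042)&(Z<.05)&(X>0)&(X<.02)&(abs(Y)<.03)),("vial tops",(Z>.068)&(Z<.078)&(X>.02))]:
    print(nm,m.sum(),"X",(np.percentile(X[m],[1,5,50,95,99])*1000).round(1),"Y",(np.percentile(Y[m],[1,50,99])*1000).round(1),"Z",(np.percentile(Z[m],[5,50,95])*1000).round(1))
for x in np.arange(-12,12,1.): 
    m=(X>x/1e3)&(X<(x+1)/1e3)&(abs(Y)<.03); z=Z[m]; print(x,[int(((z>b/1e3)&(z<(b+4)/1e3)).sum()) for b in (10,20,44,86,90,94,98,102,106,110)])
```

```text
lip top 553 X [-9.6 -9.4 -7.1 -5.3 -5.1] Y [-38.7   0.7  39.1] Z [19.4 21.1 22.3]
lip mid blocks 547 X [-9.  -7.8  2.8 18.4 19.7] Y [-56.9 -49.7  56.8] Z [20.4 22.1 23.8]
bridge top 1466 X [-3.4 -3.1  0.1  2.6  2.9] Y [-35.   -0.4  35.3] Z [ 97.5  99.6 100.7]
rails 3325 X [40.5 42.6 70.3 97.  99.3] Y [-58.    1.3  57.9] Z [34.5 36.3 38.3]
ledge 1566 X [ 5.5  5.9 12.3 18.2 18.8] Y [-29.3  -0.1  29.2] Z [44.  45.3 46.4]
vial tops 3184 X [ 24.4  26.6 109.4 159.7 169.9] Y [-206.6   -1.3  217.4] Z [69.5 72.2 74.3]
-12.0 [0, 0, 0, 0, 0, 0, 0, 0, 0, 0]
-11.0 [0, 0, 0, 0, 0, 0, 0, 0, 0, 0]
-10.0 [0, 50, 0, 0, 0, 0, 0, 0, 0, 0]
-9.0 [0, 66, 0, 0, 0, 0, 0, 0, 0, 0]
-8.0 [0, 85, 0, 0, 0, 0, 0, 0, 0, 0]
-7.0 [0, 86, 0, 0, 0, 0, 0, 0, 0, 0]
-6.0 [114, 85, 0, 0, 0, 0, 2, 1, 6, 13]
-5.0 [30, 2, 0, 0, 0, 0, 220, 282, 293, 333]
-4.0 [43, 0, 0, 0, 0, 1, 173, 18, 24, 12]
-3.0 [0, 0, 0, 0, 0, 0, 175, 0, 0, 0]
-2.0 [0, 0, 0, 0, 0, 0, 169, 0, 0, 0]
-1.0 [0, 0, 0, 0, 0, 0, 181, 0, 0, 0]
0.0 [0, 0, 0, 0, 0, 0, 170, 0, 0, 0]
1.0 [0, 0, 0, 38, 34, 41, 201, 0, 0, 0]
2.0 [0, 0, 0, 159, 196, 207, 148, 0, 0, 0]
3.0 [0, 0, 0, 2, 6, 4, 3, 0, 0, 0]
4.0 [0, 0, 0, 0, 0, 0, 0, 0, 0, 0]
5.0 [0, 0, 77, 0, 0, 0, 0, 0, 0, 0]
6.0 [0, 0, 94, 0, 0, 0, 0, 0, 0, 0]
7.0 [0, 0, 114, 0, 0, 0, 0, 0, 0, 0]
8.0 [0, 0, 115, 0, 0, 0, 0, 0, 0, 0]
9.0 [0, 0, 96, 0, 0, 0, 0, 0, 0, 0]
10.0 [0, 0, 138, 0, 0, 0, 0, 0, 0, 0]
11.0 [0, 0, 99, 0, 0, 0, 0, 0, 0, 0]
```

step_arm:
  rows:
    - [-0.0004, 0, -0.01, 0, 0, 0.1]
    - [0, 0, -0.02, 0, 0, 0]
    - [0, 0, -0.015, 0, 0, 0]
    - [0, 0, -0.007, 0, 0, 0]
    - [0, 0, -0.003, 0, 0, 0]
    - [0, 0, 0, 0, 0, 0]
    - [0, 0, 0, 0, 0, 0]
  squeeze: 45

```text
time: 18.73
position: [0.5241, -0.0254, 0.2362]
tool_rot: [1.0, 0.011, 0.0, 0.0]
ft_force: [-0.5, 0.8, -0.8]
grip_width: 0.0632
grip_force: 45.0
```

```bash
python3 m.py w8
python3 - <<'E'
from h import *
P=np.load("w8.npz")["P"]; q=P.reshape(-1,3); a=np.radians(1.2)
d=q-np.array([.533,-.0251,0]); X=d[:,0]*np.cos(a)+d[:,1]*np.sin(a); Y=-d[:,0]*np.sin(a)+d[:,1]*np.cos(a); Z=d[:,2]
for nm,m in [("bridge",(Z>.04)&(Z<.0475)&(abs(Y)<.036)&(abs(X)<.0045)),("blocks",(Z>.019)&(Z<.024)&(abs(abs(Y)-.053)<.004)&(X<.003)&(X>-.02)),("ledge",(Z>.042)&(Z<.05)&(X>.0045)&(X<.02)&(abs(Y)<.03))]:
    print(nm,m.sum(),"X",(np.percentile(X[m],[1,5,50,95,99])*1000).round(1),"Y",(np.percentile(Y[m],[1,50,99])*1000).round(1),"Z",(np.percentile(Z[m],[5,50,95])*1000).round(1))
E
```

```text
[ 0.52412014 -0.02540081  0.2361827 ] [0.9998 0.0222 0.001 ] [-0.5  0.8 -0.8]
bridge 1912 X [-4.3 -4.   0.1  3.   3.4] Y [-34.8  -0.   34.7] Z [41.2 45.2 46.6]
blocks 412 X [-9.  -8.6 -2.9  2.3  2.9] Y [-56.8  49.1  56.9] Z [20.2 21.3 22.5]
ledge 2473 X [ 5.5  6.2 12.3 18.3 18.8] Y [-29.1   0.   29.2] Z [44.  45.3 46.4]
```

step_arm:
  rows:
    - [-0.0003, 0, -0.003, 0, 0, 0]
    - [0, 0, -0.003, 0, 0, 0]
    - [0, 0, -0.003, 0, 0, 0]
    - [0, 0, 0, 0, 0, 0]

```text
time: 19.27
position: [0.5235, -0.0253, 0.2264]
tool_rot: [1.0, 0.011, -0.0, -0.0]
ft_force: [0.4, 0.1, -0.4]
grip_width: 0.0636
grip_force: 45.0
```

step_arm:
  rows:
    - [0, 0, -0.002, 0, 0, 0]
    - [0, 0, -0.002, 0, 0, 0]
    - [0, 0, -0.001, 0, 0, 0]
    - [0, 0, 0, 0, 0, 0]

```text
time: 19.77
position: [0.5237, -0.0253, 0.222]
tool_rot: [1.0, 0.011, 0.0, 0.0]
ft_force: [-1.2, -0.0, 2.8]
grip_width: 0.0633
grip_force: 45.0
```

step_arm:
  rows:
    - [0, 0, -0.0015, 0, 0, 0]
    - [0, 0, -0.0015, 0, 0, 0]
    - [0, 0, -0.001, 0, 0, 0]
    - [0, 0, 0, 0, 0, 0]

```text
time: 20.27
position: [0.5237, -0.0253, 0.2179]
tool_rot: [1.0, 0.011, 0.0, 0.0]
ft_force: [-1.0, -0.7, 6.0]
grip_width: 0.0631
grip_force: 45.0
```

step_arm:
  rows:
    - [0, 0, -0.001, 0, 0, 0]
    - [0, 0, -0.001, 0, 0, 0]
    - [0, 0, 0, 0, 0, 0]

```text
time: 20.65
position: [0.5236, -0.0253, 0.2171]
tool_rot: [1.0, 0.011, 0.0, 0.0]
ft_force: [-2.8, -0.0, 15.2]
grip_width: 0.0631
grip_force: 45.0
```

step_arm:
  rows:
    - [0, 0, -0.0003, 0, 0, 0]
    - [0, 0, 0, 0, 0, 0]
    - [0, 0, 0, 0, 0, 0]
    - [0, 0, 0, 0, 0, 0]

```text
time: 21.15
position: [0.5236, -0.0253, 0.2171]
tool_rot: [1.0, 0.011, 0.0, 0.0]
ft_force: [-2.9, 0.2, 17.0]
grip_width: 0.0631
grip_force: 45.0
```

```bash
python3 m.py w9
python3 - <<'E'
from h import *
P=np.load("w9.npz")["P"]; q=P.reshape(-1,3); a=np.radians(1.2)
d=q-np.array([.533,-.0251,0]); X=d[:,0]*np.cos(a)+d[:,1]*np.sin(a); Y=-d[:,0]*np.sin(a)+d[:,1]*np.cos(a); Z=d[:,2]
for nm,m in [("bridge",(Z>.02)&(Z<.03)&(abs(Y)<.034)&(abs(X)<.0045)),("ledge",(Z>.042)&(Z<.05)&(X>.0045)&(X<.02)&(abs(Y)<.03)),("vials",(Z>.068)&(Z<.078)&(X>.02)&(X<.12)&(abs(Y)<.04))]:
    print(nm,m.sum(),"X",(np.percentile(X[m],[1,5,50,95,99])*1000).round(1),"Y",(np.percentile(Y[m],[1,50,99])*1000).round(1),"Z",(np.percentile(Z[m],[5,50,95])*1000).round(1))
p=cv2.imread("pics/w9.png"); cv2.imwrite("pics/w9c.png",cv2.resize(p[0:330,60:500],None,fx=1.8,fy=1.8,interpolation=cv2.INTER_CUBIC))
E
```

```text
[ 0.52360026 -0.02533412  0.21706645] [9.997e-01 2.240e-02 9.000e-04] [-2.9  0.2 17. ]
bridge 603 X [-4.5 -4.4 -3.4 -1.9 -1.7] Y [-31.3  -0.5  32.9] Z [25.4 26.5 29.2]
ledge 3002 X [ 5.6  6.3 12.5 18.4 18.9] Y [-29.1   0.2  29.1] Z [43.9 45.3 46.3]
vials 5262 X [ 24.4  26.3 104.8 113.8 115. ] Y [-32.9   0.8  34.9] Z [69.7 72.1 73.3]
```

View pics/w9c.png

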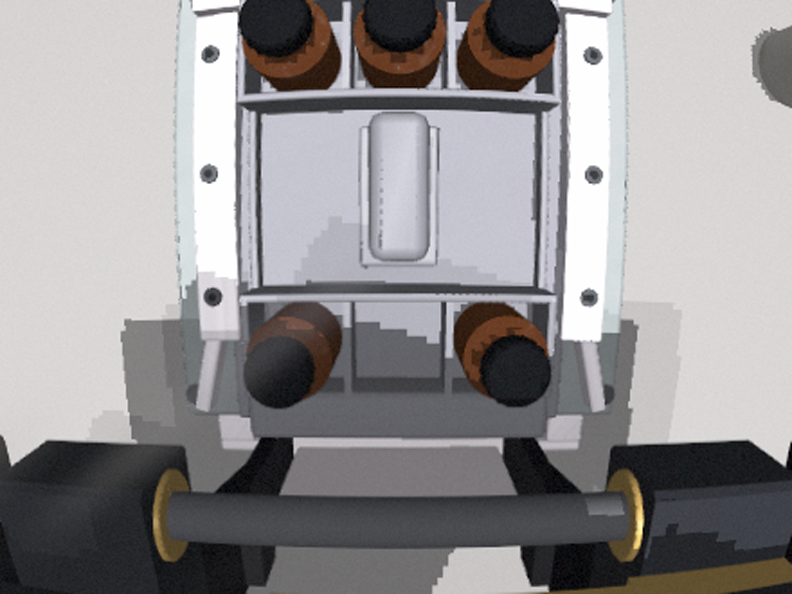

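The picture shows all five vials upright in the tray and the ledge directly behind the groove, at about row 425. The bridge top is at about 26.5 mm, so the holder is fully down on the lip.

```bash
python3 -c "
from rig import hand_in; print(hand_in())"
```

```text
the job is handed in; nothing more can be done
None
```

The job is handed in: the tray is home against the back stop with its five vials standing, and the label holder is held pressed home on the lip (about 17 N on the wrist, contact bar down about 7 mm by arm position); the hand-in returned no verdict.

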